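# Start the curing cycle

## Task

The denture on its white cast is standing on the steel plate in the open drawer of the light-curing unit, ready to be cured. With the fingertips, push the drawer fully home without slamming it, so that the cast stays standing on its plate, and only then press the green start key on top of the unit right down and let it go. Grip and lift nothing, and leave the grey and red keys and the things around the unit alone.

Things in the scene. Friction and masses are not known exactly. Their poses are not given: they have to be found in the camera images.
- unit: The light-curing unit: a white box fixed to the bench, 240 mm deep (x), 220 mm wide (y), 120 mm high, with its drawer in the front. Origin: centre of its underside, on the bench (z = 0). Its x axis points from the front (x = -120 mm, facing the robot, turned up to 0.3 rad) into the unit, z up. A dark strip with three keys runs along the front of its flat top.
- drawer (a joint): How far the drawer is out, in m: 0 = fully home, 0.085 to 0.125 at the start, stop at 0.135. It slides out along the unit's -x, and stays where it is left (about 2.5 N of friction, damping 8 N s/m, drawer 0.7 kg); it has no catch.
- drawer_grip (a point): Centre of the front face of the drawer's dark pull ridge (110 wide, 13 mm high), the foremost part of the drawer, 89.5 mm above the bench; axes as the unit's (x points into the unit, the way to push). The ridge stands 12 mm proud of the cream front panel (204 wide, 14 thick, 26 to 102 mm above the bench). With the drawer home it is at x = -146 mm, y = 0 in the unit's frame.
- plate (a point): Centre of the top of the polished steel plate that is the drawer's floor (160 mm in x, 165 mm in y, 42 mm above the bench, fixed to the drawer); axes as the unit's. It lies 108.5 mm behind the ridge's front face.
- cast: The loose cast with the denture: white plaster base 62 x 62 x 16 mm, pink gum and ivory teeth, 38 mm high in all, 0.11 to 0.22 kg. Origin: about the centre of its underside, on the drawer's plate; z up. It stands within 35 mm of the plate's centre along x and y.
- start_key_top (a point): Centre of the top of the green start key: round, 22 mm across, top 10 mm above the unit's top and 130 mm above the bench, at x = -90 mm, y = -50 mm in the unit's frame (at the end of the strip that is on the right as seen from the robot). Neighbouring keys are 55 mm apart.
- start_key (a joint): How far the green key is pressed, in m: 0 = up, 0.005 = right down; sprung (1.4 N starts it, 4.9 N holds it right down) and returns by itself.
- time_key_top (a point): Centre of the top of the grey key, same size, at x = -90 mm, y = +5 mm in the unit's frame. Not to be pressed.
- time_key (a joint): How far the grey key is pressed, in m, as for the green one.
- stop_key_top (a point): Centre of the top of the red key, same size, at x = -90 mm, y = +60 mm in the unit's frame. Not to be pressed.
- stop_key (a joint): How far the red key is pressed, in m, as for the green one.
- stone_cast: Bystander: a loose sand-coloured stone cast, 62 x 62 mm, 38 mm high, beside the unit or its drawer. Origin: centre of its underside.
- bur_block: Bystander: a loose wooden block 75 x 38 x 26 mm with six upright burs, 54 mm high in all. Origin: centre of its underside.
- bottle: Bystander: a loose amber bottle, 44 mm across, 90 mm high. Origin: centre of its underside.
- bowl: Bystander: a loose green mixing bowl, 86 mm across, 50 mm high. Origin: centre of its underside. The four bystanders stand at least 160 mm to either side of the unit's middle line, in any order.

How it is judged (in metres and radians):
On the way, in this order (a step that is already met when the one before it is completed fails the run):
1. the drawer is pushed fully home (value of joint drawer below 0.003 m), for 0.2 s.
2. with the drawer home, the green start key is pressed right down (value of joint start_key above 0.0038 m and value of joint drawer below 0.003 m), for 0.04 s.
At the end, for the whole second after the job is handed in: the drawer is home within 3 mm, all keys are up again, and the cast is at rest and upright (within 0.12 rad) on the drawer's plate, within 45 mm (x) and 55 mm (y) of the plate's centre (value of joint drawer below 0.003 m and value of joint each of start_key, time_key, stop_key below 0.0015 m and angle between cast's own z axis and vertical below 0.12 rad and x of cast in the frame of plate between -0.045 and 0.045 m and y of cast in the frame of plate between -0.055 and 0.055 m and z of cast in the frame of plate between -0.004 and 0.006 m and linear speed of cast below 0.01 m/s); the robot touches nothing.
It fails at once if the start key is pressed while the drawer is still open (value of joint start_key above 0.0025 m and value of joint drawer above 0.006 m).
It fails at once if the grey or the red key is pressed (value of joint any of time_key, stop_key above 0.0025 m).
It fails at once if the drawer is slammed (faster than 0.4 m/s) (velocity of joint drawer below -0.4 m/s).
It fails at once if the cast is lifted off its plate or tipped over (z of cast in the frame of plate above 0.012 m or angle between cast's own z axis and vertical above 0.35 rad).
It fails at once if a bystander is moved, lifted or knocked over (distance of any of stone_cast, bur_block, bottle, bowl from where it was at the start of the episode above 0.02 m or angle between any of stone_cast, bur_block, bottle, bowl's own z axis and vertical above 0.35 rad).
It also fails if it takes over 45 s, if anything falls off the work surface, if the arm or the gripper's body presses on something with over 40 N, if the wrist force passes 120 N, or if a joint passes its speed limit or range.

## Robot

A 6-joint arm with a two-finger parallel gripper is mounted at the origin on the work surface. World frame = base frame: x ahead of the robot, y to its left, z up, the work surface at z = 0. Lengths are in mm, angles in rad, forces in N, time in s.
With the tool pointing down it reaches from about 350 to 975 mm from the base axis. Payload 7.1 kg.
Tool frame: the origin (TCP) lies at the very end of the fingers, on their centre line; the grasp point (between the pads) lies 19 mm behind it; x points along the fingers, y is the direction in which the jaws open and shut, and the axes are right-handed (so a half turn about x gives the same grasp; the last joint's range is limited). The gripper opens to 88 mm and grips with 3 to 60 N. Pads are 20 mm wide; open, the fingers measure 115 mm over their backs; the gripper's body (75 mm by 178 mm) begins 61 mm behind the grasp point.
Start: joints at [1.104, 0.423, 1.63, -0, 1.089, -0.019], TCP at [270.582, 563.374, 222.675] pointing down, gripper open.
Joint ranges: [-3, 3], [-0.9, 2.11], [0.09, 2.58], [-1.31, 4.45], [0.11, 2.69], [-2.54, 2.54]. Speed limits (rad/s): [2.39, 2.39, 3.01, 3.14, 3.14, 3.14].

## Interface

Orientations are given as a rotation vector (axis times angle).
In Python, from workcell import ctrl gives the robot as it stands. The module is installed in compiled form; this text tells all that it offers.
- The arm moves only by the tool carry_out, never from a script. Its argument "commands" is a list of rows, each a list of 6 numbers: the shift along the tool's x, y, z in m, then the turn, a rotation vector about the tool's x, y, z in degrees. In form: [[tx, ty, tz, rx, ry, rz], ...]. A call has 1 to 8 rows; each row shifts and turns the pose as measured when the row begins, along the tool's axes as they then stand; what a row does not reach is not made up. A row lasts 1/8 s, in which the tool goes at most 62.5 mm and 10.7 degrees, less where a joint would pass 70% of its speed; a pose out of reach is approached as far as the arm can. A call with a gripper value outside its range is refused whole. "grip" is the closure, from 0 (fully open) to 1 (shut), set as the call begins (left out, the last holds). The fingers move at their own pace and stop on an object; the grip force is fixed at half the most. Time passes only in rows, so rows that do not move let the fingers close. It gives the time, the measured TCP pose, the force and the opening at its end, in the units of the state.
- ctrl.get_obs(): the state, without advancing time (a new reading comes with each control period).
- ctrl.get_image(name): name is "scene" or "top" or "wrist"; returns a dict with "pixels" (400x640x3 uint8, blue, green, red), "intrinsics" (3x3 intrinsics, pixels), "rvec" (rotation vector, rad) and "tvec" (3), from world to camera coordinates, as OpenCV has them. Camera axes: x right, y down, z forward; pixel columns grow to the right and rows downward; lengths in mm; the calibration is good to about 2 mm. A picture is of the moment at which its call begins. There is no depth.
- ctrl.close_job(): hands the job in, once; it reports no verdict.
The state is a dict: "t": time; "qpos": joint angles; "qvel": joint speeds; "joint_torque": joint torques, N m; "ee_pos": TCP position; "orientation": TCP orientation; "ft_force": force on the tool from outside, world axes, zero at the start; "moment": the same for the moment, N m; "width": finger opening in mm.
Only numpy, scipy, OpenCV 4.12 (cv2) and the standard library are available. Lean on these libraries where they do the work, as an engineer would, in place of code of your own. Each camera call takes 0.05 s, during which the arm holds its last target. There are 200 camera calls.

## Working session

There is one attempt and no reset: what is moved stays moved. The work goes in short steps, Python scripts to look and compute and a tool call to move; the robot and the scene stay as the last step left them, time stands still between calls to the robot, and variables do not carry over. Pictures are saved under pics/ and viewed, about 8 in all and at most 12, crops included, and the job is handed in when it is done.

Besides the shell and the picture viewer there is one more tool, called after "Request:" as a command line: name --pt "numbers of a row" for each row, then --argument value for the rest. carry_out: Moves the arm, as the interface text tells. Its arguments: {"type":"object","properties":{"commands":{"type":"array"},"grip":{"type":"number"}},"required":["commands"]}

```bash
mkdir -p pics
python3 - <<'E'
from workcell import ctrl
import cv2
for n in("scene","top"):
    cv2.imwrite(f"pics/{n}0.png",ctrl.get_image(n)["pixels"])
o=ctrl.get_obs();print(o)
E
```

```text
{'t': 0.1, 'qpos': array([ 1.10396913e+00,  4.23782800e-01,  1.63058577e+00, -1.99573369e-05,
        1.08857851e+00, -1.89888768e-02]), 'qvel': array([ 5.21008063e-04, -2.78789357e-03, -1.72241528e-03,  6.38905716e-04,
       -1.51616109e-04,  7.40429793e-05]), 'joint_torque': array([ 4.23454130e-04, -5.45619464e+01, -2.74320227e+01,  6.45374134e-02,
        1.88468175e-02, -4.02988883e-05]), 'ee_pos': array([270.3934929 , 562.94447462, 221.97887004]), 'orientation': array([ 0.35016318,  1.54242606, -0.35224927]), 'ft_force': array([ 0.72465203, -0.63126126,  0.30545041]), 'moment': array([0.01094634, 0.04303727, 0.01944638]), 'width': 88.07584926018858}
```

View pics/top0.png

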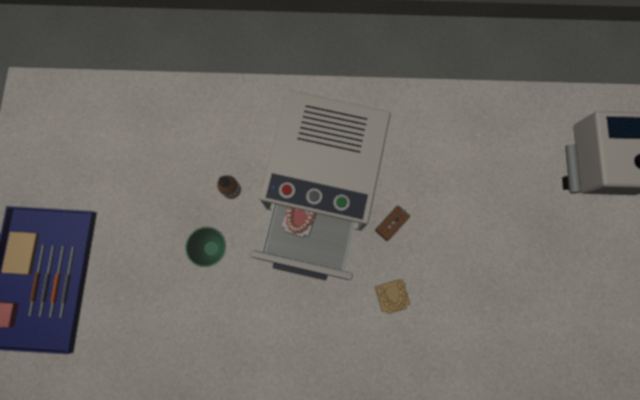

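View pics/scene0.png

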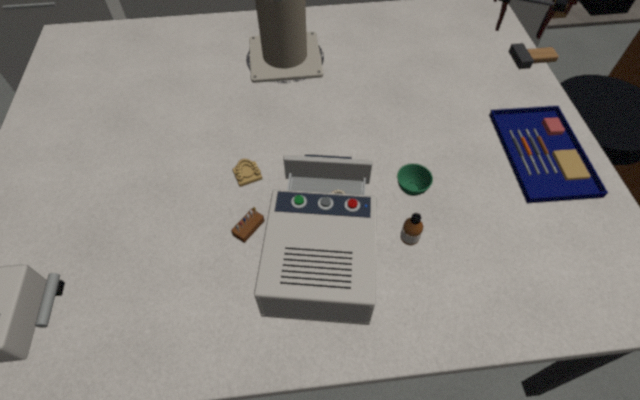

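The top view shows the keys at about red (287,190), grey (314,196) and green (342,202). The ridge is near (300,270) and the cast near (299,221). The scene view agrees, with the drawer open. I'll enlarge the top view next.

```bash
cat > h.py <<'E'
from workcell import ctrl
import cv2, numpy as np
def ray(im,uv,z):
    R=cv2.Rodrigues(np.array(im["rvec"],float))[0];t=np.array(im["tvec"],float).ravel()
    d=R.T@np.linalg.solve(np.array(im["intrinsics"]),[uv[0],uv[1],1]);c=-R.T@t
    return c+d*(z-c[2])/d[2]
def proj(im,p):
    return cv2.projectPoints(np.array(p,float).reshape(-1,3),np.array(im["rvec"],float),np.array(im["tvec"],float),np.array(im["intrinsics"]),None)[0].reshape(-1,2)
E
python3 - <<'E'
from h import *
im=ctrl.get_image("top")
for n,uv,z in(("red",(287,190),130),("grey",(314,196),130),("green",(342,202),130),("ridge",(300,271),96),("cast",(299,220),70),("stone",(393,296),38),("bowl",(206,247),40),("bur",(393,223),30)):
    print(n,ray(im,uv,z).round(1))
c=im["pixels"][80:290,240:420];cv2.imwrite("pics/c1.png",cv2.convertScaleAbs(cv2.resize(c,None,fx=4,fy=4,interpolation=2)[240:],alpha=1.5))
E
```

```text
red [658.1  99.  130. ]
grey [647.6  46.  130. ]
green [637.3  -8.7 130. ]
ridge [503.8  69.3  96. ]
cast [608.5  76.   70. ]
stone [ 459.2 -123.9   38. ]
bowl [549.6 272.3  40. ]
bur [ 613.7 -126.9   30. ]
```

View pics/c1.png

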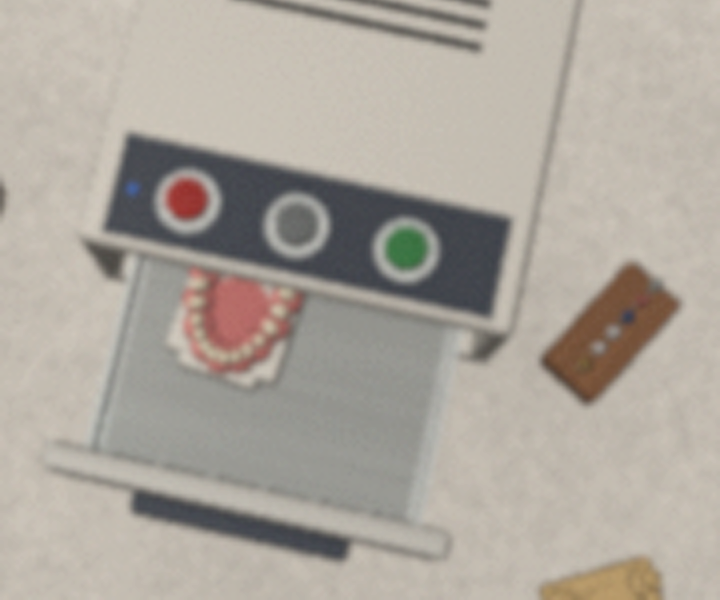

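```bash
cat >> h.py <<'E'
from scipy.spatial.transform import Rotation as Ro
def delta(p,yaw,flip=1):
    """tool-frame shift (m) and turn (deg) from now to p, fingers down, tool y = flip*unit y"""
    o=ctrl.get_obs();R=Ro.from_rotvec(o["orientation"])
    x=np.array([0,0,-1.]);y=flip*np.array([-np.sin(yaw),np.cos(yaw),0])
    T=Ro.from_matrix(np.c_[x,y,np.cross(x,y)])
    print("t",o["t"],"at",o["ee_pos"].round(1),"F",o["ft_force"].round(2),"w",round(o["width"],1),"q",o["qpos"].round(2))
    print("shift m",(R.inv().apply(np.array(p)-o["ee_pos"])/1000).round(4),"turn deg",(R.inv()*T).as_rotvec(degrees=True).round(2))
    return T
E
python3 - <<'E'
from h import *
from scipy.optimize import least_squares
im=ctrl.get_image("top")
f=lambda u,v:(239.5+(u+.5)/4,139.5+(v+.5)/4)
K=np.array([ray(im,f(*a),130)[:2] for a in((187,200),(297,225),(405,249))]);print(K.round(1))
U=np.array([[-90,60],[-90,5],[-90,-50]])
def W(s,P): c,n=np.cos(s[2]),np.sin(s[2]);return s[:2]+P@np.array([[c,n],[-n,c]])
s=least_squares(lambda s:(W(s,U)-K).ravel(),[750,30,-.2]).x;print("unit",s.round(3),(W(s,U)-K).round(1).tolist())
inv=lambda q:(lambda d:np.array([d[0]*np.cos(s[2])+d[1]*np.sin(s[2]),-d[0]*np.sin(s[2])+d[1]*np.cos(s[2])]))(q-s[:2])
for n,uv,z in(("ridge L",(132,512),96),("ridge R",(347,558),96),("panelL",(45,462),102),("panelR",(445,555),102),("cast",(235,320),72),("top L",(82,237),120),("top R",(505,332),120)):
    p=ray(im,f(*uv),z)[:2];print(n,p.round(1),inv(p).round(1))
for P in([-300,0],[-146,0],[-90,-50]):print(P,W(s,np.array(P)).round(1))
delta([480,70,200],s[2],1);delta([480,70,200],s[2],-1)
E
```

```text
[[658.8 100.3]
 [647.9  46.2]
 [637.5  -6.5]]
unit [ 7.35324e+02  2.41160e+01 -1.97000e-01] [[0.0, 0.3], [0.2, 0.4], [-0.2, -0.7]]
ridge L [508.8 123.2] [-241.5   52.9]
ridge R [489.6  17.2] [-239.6  -54.8]
panelL [531.6 166.4] [-227.6   99.6]
panelR [492.3 -30.1] [-227.7 -100.7]
cast [609.   77.2] [-134.3   27.4]
top L [640.9 151.9] [-117.6  106.8]
top R [599.7 -56.5] [-117.3 -105.6]
[-300, 0] [441.1  82.8]
[-146, 0] [592.1  52.7]
[-90, -50] [637.3  -7.3]
t 0.2 at [270.5 563.1 222.2] F [-0.94  0.8   0.3 ] w 87.7 q [ 1.1   0.42  1.63  0.    1.09 -0.02]
shift m [ 0.0225 -0.3537  0.4024] turn deg [-1.437e+01 -1.000e-02  5.000e-02]
t 0.2 at [270.5 563.1 222.2] F [-0.94  0.8   0.3 ] w 87.7 q [ 1.1   0.42  1.63  0.    1.09 -0.02]
shift m [ 0.0225 -0.3537  0.4024] turn deg [1.6563e+02 7.0000e-02 1.0000e-02]
```

Request:
carry_out --pt "0 0 0 -7.2 0 0" --pt "0 0 0 -7.2 0 0" --pt "0 0 0 0 0 0" --grip 1

```text
t: 0.57
ee_pos: [270.2, 562.7, 221.5]
orientation: [0.148, 1.566, -0.151]
ft_force: [-0.0, -0.7, 0.4]
width: 60.9
```

```bash
python3 -c "
from h import *
delta([441,82.8,200],-.197)"
```

```text
t 0.575 at [270.2 562.7 221.5] F [-0.   -0.73  0.4 ] w 60.9 q [ 1.1   0.42  1.63 -0.    1.09 -0.28]
shift m [ 0.0223 -0.4388  0.2585] turn deg [ 0.37 -0.03  0.13]
```

Request:
carry_out --pt "0.002 -0.05 0.03 0 0 0" --pt "0.002 -0.05 0.03 0 0 0" --pt "0.002 -0.05 0.03 0 0 0" --pt "0.002 -0.05 0.03 0 0 0" --pt "0.002 -0.05 0.03 0 0 0" --pt "0.002 -0.05 0.03 0 0 0" --pt "0.002 -0.05 0.03 0 0 0" --pt "0.002 -0.05 0.03 0 0 0"

```text
t: 1.58
ee_pos: [430.3, 114.6, 206.0]
orientation: [0.164, 1.561, -0.161]
ft_force: [-0.3, 0.6, 0.7]
width: 0.8
```

```bash
python3 -c "
from h import *
delta([441,82.8,200],-.197)"
```

```text
t 1.575 at [430.3 114.6 206. ] F [-0.33  0.56  0.7 ] w 0.8 q [ 0.23  0.18  2.03  0.    0.93 -1.13]
shift m [ 0.0059 -0.029   0.017 ] turn deg [-0.59  0.2  -0.12]
```

Request:
carry_out --pt "0.006 -0.029 0.017 -0.5 0 0" --pt "0 0 0 0 0 0" --pt "0.04 0 0 0 0 0" --pt "0.04 0 0 0 0 0" --pt "0.03 0 0 0 0 0" --pt "0 0 0 0 0 0"

```text
t: 2.33
ee_pos: [443.9, 82.2, 89.1]
orientation: [0.174, 1.556, -0.168]
ft_force: [-0.1, -0.1, 0.6]
width: 0.6
```

Run:
```python
from h import *
delta([503,71,85],-.197)
cv2.imwrite("pics/w1.png",ctrl.get_image("wrist")["pixels"])
c=ctrl.get_image("top")["pixels"][80:290,240:420];cv2.imwrite("pics/c2.png",cv2.convertScaleAbs(cv2.resize(c,None,fx=4,fy=4,interpolation=2)[240:],alpha=1.5))
```

```text
t 2.325 at [443.9  82.2  89.1] F [-0.09 -0.1   0.62] w 0.6 q [ 0.16  0.4   2.1   0.    0.64 -1.2 ]
shift m [0.0046 0.0018 0.0601] turn deg [-1.18  0.46 -0.27]
```

View pics/c2.png

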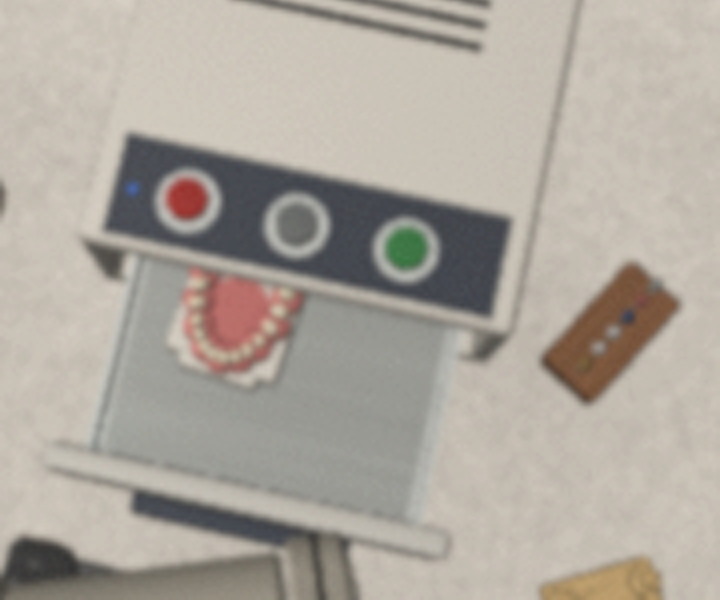

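Request:
carry_out --pt "0.004 0.002 0.012 -1 0.4 -0.2" --pt "0 0 0.014 0 0 0" --pt "0 0 0.008 0 0 0" --pt "0 0 0.004 0 0 0" --pt "0 0 0.004 0 0 0" --pt "0 0 0.004 0 0 0"

```text
t: 3.18
ee_pos: [495.5, 75.5, 90.5]
orientation: [0.159, 1.557, -0.153]
ft_force: [-3.0, 2.3, 1.3]
width: 0.3
```

Run:
```python
from h import *
delta([592.1-10,52.7+2,85],-.197)
```

```text
t 3.175 at [495.5  75.5  90.5] F [-3.02  2.32  1.3 ] w 0.3 q [ 0.13  0.45  1.99  0.    0.69 -1.25]
shift m [ 0.0062 -0.0033  0.0889] turn deg [-0.14  0.44 -0.26]
```

Request:
carry_out --pt "0.002 0 0.005 0 0 0" --pt "0.002 0 0.005 0 0 0" --pt "0.002 0 0.005 0 0 0" --pt "0.001 0 0.005 0 0 0" --pt "0.001 0 0.005 0 0 0" --pt "0 0 0.005 0 0 0" --pt "0 0 0.005 0 0 0" --pt "0 0 0.005 0 0 0"

```text
t: 4.18
ee_pos: [536.4, 66.7, 81.9]
orientation: [0.159, 1.559, -0.154]
ft_force: [-2.8, 0.9, 0.4]
width: 0.5
```

Run:
```python
from h import *
delta([592.1-10,52.7+2,85],-.197)
c=ctrl.get_image("top")["pixels"][80:290,240:420];cv2.imwrite("pics/c3.png",cv2.convertScaleAbs(cv2.resize(c,None,fx=4,fy=4,interpolation=2)[240:],alpha=1.5))
```

```text
t 4.175 at [536.4  66.7  81.9] F [-2.8   0.92  0.37] w 0.5 q [ 0.1   0.51  1.91  0.    0.72 -1.27]
shift m [-0.0029 -0.0028  0.0472] turn deg [-0.12  0.33 -0.2 ]
```

View pics/c3.png

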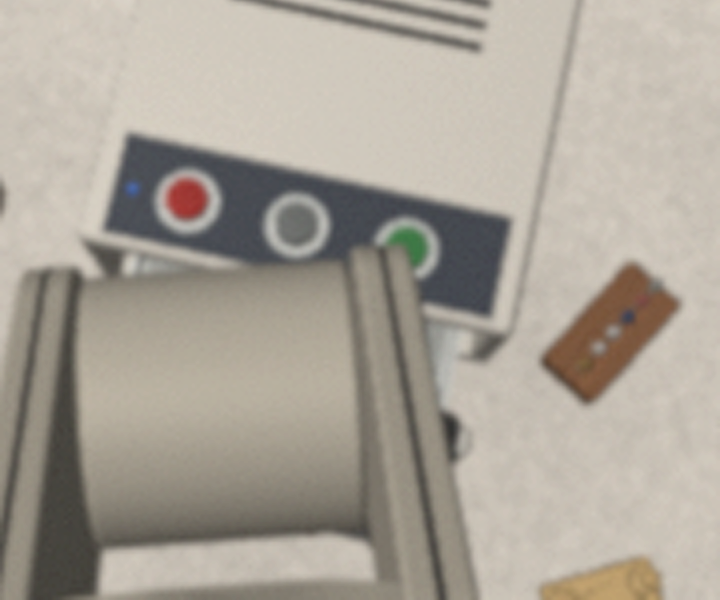

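The arm now hides the drawer from above. The force along the push is about 3 N, which matches the drawer's friction, so I'll keep pushing.

Request:
carry_out --pt "-0.002 0 0.005 0 0 0" --pt "-0.001 0 0.005 0 0 0" --pt "0 0 0.005 0 0 0" --pt "0 0 0.005 0 0 0" --pt "0 0 0.005 0 0 0" --pt "0 0 0.005 0 0 0" --pt "0 0 0.004 0 0 0" --pt "0 0 0.004 0 0 0"

```text
t: 5.22
ee_pos: [575.8, 58.6, 84.5]
orientation: [0.158, 1.561, -0.154]
ft_force: [-2.4, 2.0, -1.2]
width: 0.5
```

Request:
carry_out --pt "0 0 0.003 0 0 0" --pt "0 0 0.003 0 0 0" --pt "0 0 0.003 0 0 0"

```text
t: 5.6
ee_pos: [581.8, 57.3, 84.4]
orientation: [0.159, 1.568, -0.155]
ft_force: [-18.9, 6.5, 15.1]
width: 0.4
```

Run:
```python
from h import *
delta([592.1-10,52.7+2,85],-.197)
```

```text
t 5.6 at [581.8  57.3  84.4] F [-18.87   6.54  15.14] w 0.4 q [ 0.08  0.55  1.8   0.    0.79 -1.3 ]
shift m [-0.0006 -0.0025  0.0009] turn deg [-0.16 -0.2  -0.14]
```

Resistance jumped to about 20 N with the TCP where the drawer should be home. I'll hold briefly, then back off.

Request:
carry_out --pt "0 0 0.001 0 0 0" --pt "0 0 0 0 0 0" --pt "0 0 0 0 0 0"

```text
t: 5.98
ee_pos: [581.6, 57.4, 84.6]
orientation: [0.159, 1.571, -0.155]
ft_force: [-3.2, 1.5, -1.0]
width: 0.3
```

Request:
carry_out --pt "0 0 -0.006 0 0 0" --pt "0 0 -0.015 0 0 0" --pt "0 0 -0.03 0 0 0" --pt "-0.04 0 -0.02 0 0 0" --pt "-0.04 0 0 0 0 0" --pt "0 0 0 0 0 0"

```text
t: 6.72
ee_pos: [509.7, 71.7, 167.5]
orientation: [0.159, 1.563, -0.154]
ft_force: [0.4, 0.2, -0.4]
width: 0.4
```

Run:
```python
from h import *
delta([637.3,-7.3,165],-.197)
a=ctrl.get_image("scene")["pixels"][130:230,240:400];b=ctrl.get_image("wrist")["pixels"]
a=cv2.convertScaleAbs(cv2.resize(a,(640,400),interpolation=2),alpha=1.4)
cv2.imwrite("pics/v4.png",cv2.resize(np.vstack([a,b]),(480,600)))
```

```text
t 6.725 at [509.7  71.7 167.5] F [ 0.39  0.2  -0.43] w 0.4 q [ 0.11  0.34  1.92  0.    0.88 -1.26]
shift m [ 0.0025 -0.0522  0.1407] turn deg [-0.14  0.07 -0.19]
```

View pics/v4.png

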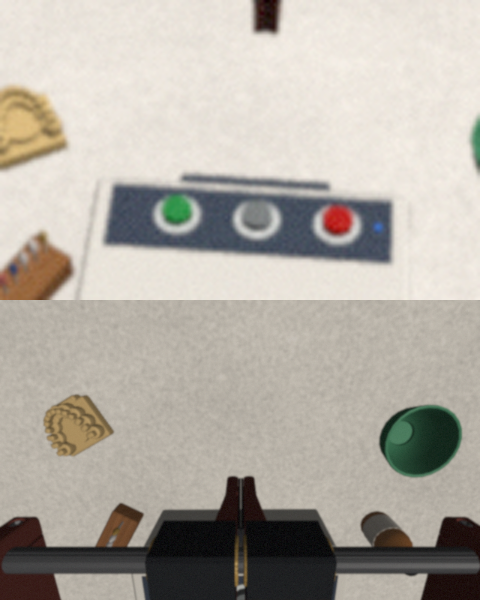

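The scene crop shows the drawer closed: the dark ridge lies just ahead of the strip, from (182,178) to (330,185), and the keys are undisturbed. I'll check that against the model.

Run:
```python
from h import *
im=ctrl.get_image("scene");s=(735.3,24.1,-.197)
def w(x,y,z):c,n=np.cos(s[2]),np.sin(s[2]);return (s[0]+c*x-n*y,s[1]+n*x+c*y,z)
for n,p in(("green",(-90,-50,130)),("red",(-90,60,130)),("ridge0 R",(-146,-55,96)),("ridge0 L",(-146,55,96)),("ridge-6mm R",(-152,-55,96)),("edge R",(-120,-110,120)),("strip?",(-120,110,120))):
    print(n,((proj(im,w(*p))[0]-[240,130])*3).round(1))
c=im["pixels"][165:215,270:380]
cv2.imwrite("pics/v5.png",cv2.convertScaleAbs(cv2.resize(c,None,fx=7,fy=7,interpolation=2),alpha=1.4))
```

```text
green [171.7 206. ]
red [332.8 216.6]
ridge0 R [175.6 169.7]
ridge0 L [326.4 179.4]
ridge-6mm R [176.5 163.2]
edge R [ 92.5 173.9]
strip? [405.6 194.1]
```

View pics/v5.png

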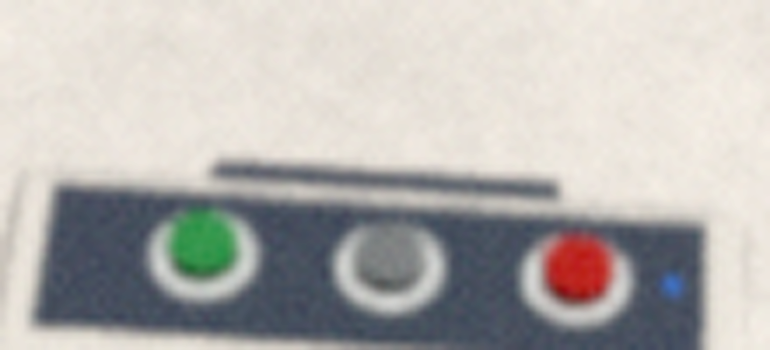

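The ridge sits at the predicted home position, within about 3 mm and on the inward side, so the drawer is home. Next I'll move over the green key.

Request:
carry_out --pt "0 -0.013 0.036 0 0 0" --pt "0 -0.013 0.036 0 0 0" --pt "0 -0.013 0.036 0 0 0" --pt "0 -0.012 0.034 0 0 0" --pt "0 0 0 0 0 0"

```text
t: 7.5
ee_pos: [636.1, -9.1, 154.0]
orientation: [0.157, 1.582, -0.156]
ft_force: [-0.6, 0.5, -0.6]
width: 0.4
```

Run:
```python
from h import *
delta([638,-6.5,133],-.197)
```

```text
t 7.5 at [636.1  -9.1 154. ] F [-0.62  0.55 -0.62] w 0.4 q [-0.03  0.53  1.64  0.    0.99 -1.41]
shift m [0.021  0.003  0.0017] turn deg [-0.12 -0.95  0.07]
```

Request:
carry_out --pt "0.008 0.003 0.002 0 -0.9 0" --pt "0.008 0 0 0 0 0" --pt "0.003 0 0 0 0 0" --pt "0 0 0 0 0 0"

```text
t: 8.0
ee_pos: [634.5, -4.9, 130.5]
orientation: [0.154, 1.572, -0.157]
ft_force: [0.2, -0.4, -0.2]
width: 0.5
```

Run:
```python
from h import *
delta([638,-6.5,125],-.197)
c=ctrl.get_image("scene")["pixels"][155:220,265:385]
cv2.imwrite("pics/v6.png",cv2.convertScaleAbs(cv2.resize(c,None,fx=6,fy=6,interpolation=2),alpha=1.4))
```

```text
t 8.0 at [634.5  -4.9 130.5] F [ 0.18 -0.42 -0.17] w 0.5 q [-0.03  0.55  1.66 -0.    0.94 -1.4 ]
shift m [ 0.0055 -0.0009  0.0038] turn deg [-0.05 -0.36  0.12]
```

View pics/v6.png

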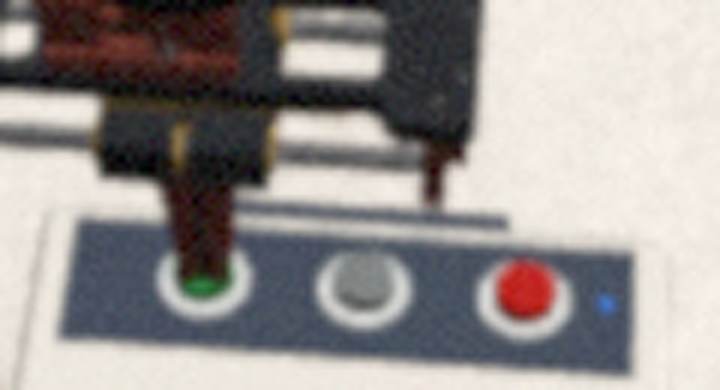

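The fingertips are centred over the green key at (203,285), clear of the grey one. I'll press now.

Request:
carry_out --pt "0.002 -0.001 0.003 0 0 0" --pt "0.003 0 0 0 0 0" --pt "0.003 0 0 0 0 0"

```text
t: 8.43
ee_pos: [637.9, -6.4, 124.9]
orientation: [0.154, 1.57, -0.156]
ft_force: [-9.8, 0.5, 27.3]
width: 0.9
```

At 27 N and z = 125 mm the key is on its stop. I'll hold one more row, then lift away.

Request:
carry_out --pt "0.001 0 0 0 0 0" --pt "0 0 0 0 0 0"

```text
t: 8.68
ee_pos: [637.7, -6.3, 125.9]
orientation: [0.155, 1.57, -0.156]
ft_force: [-2.2, -0.7, 4.7]
width: 0.4
```

Request:
carry_out --pt "-0.01 0 0 0 0 0" --pt "-0.03 0 0 0 0 0" --pt "-0.03 0 0 0 0 0" --pt "0 0 -0.05 0 0 0" --pt "0 0 -0.05 0 0 0" --pt "0 0 -0.04 0 0 0" --pt "0 0 0 0 0 0" --pt "0 0 0 0 0 0"

```text
t: 9.68
ee_pos: [500.0, 21.3, 201.1]
orientation: [0.156, 1.564, -0.156]
ft_force: [0.1, 0.6, 0.5]
width: 0.3
```

Run:
```python
from h import *
delta([638,-6.5,125],-.197)
c=ctrl.get_image("scene")["pixels"][130:230,220:450]
cv2.imwrite("pics/v7.png",cv2.convertScaleAbs(cv2.resize(c,None,fx=3.4,fy=3.4,interpolation=2),alpha=1.4))
```

```text
t 9.675 at [500.   21.3 201.1] F [0.11 0.55 0.49] w 0.3 q [ 0.02  0.27  1.92 -0.    0.95 -1.35]
shift m [0.0763 0.     0.1407] turn deg [-0.1   0.09  0.02]
```

View pics/v7.png

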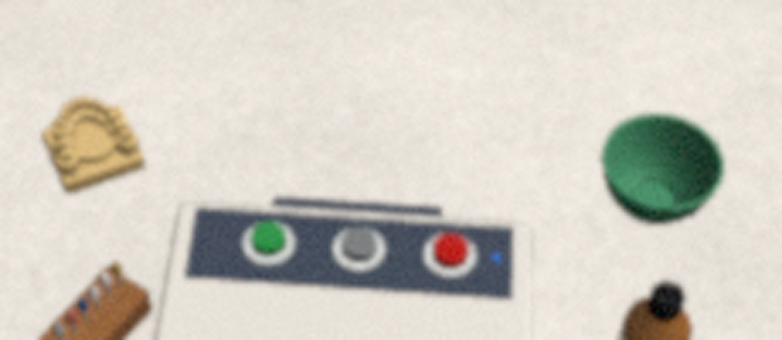

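The last view shows the drawer still home, all keys up and the bystanders in place. Handing in.

```bash
python3 -c "
from workcell import ctrl
print(ctrl.close_job())"
```

```text
the job is handed in; nothing more can be done
None
```

I pushed the drawer home with the closed fingertips at about 40 mm/s, slowing at the end. I then pressed the green key down once, let it go, and handed the job in at about 9.7 s.

- **Drawer:** the push force rose from about 3 N to 20 N when the fingertips reached the predicted home position. In the camera image afterwards the ridge was at its home position, to within about 3 mm. That matches the 3 mm tolerance, so the force stop is the stronger evidence.
- **Green key:** the push reached 27 N with the fingertips at z = 125 mm, which is 5 mm below the key's rest height, so it was right down. It held for about 0.25 s.
- **Last picture:** the drawer was home, all three keys were up, and the arm was clear with about zero force. The bystanders looked undisturbed.
- **Not checked:** the cast can't be seen inside the closed drawer. That it still stands is inferred from the gentle push and the steady 2–4 N push force until the stop.
- **Disagreement:** the two cameras differed by about 3 mm on the unit's position, within what the key press could tolerate.

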